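# Poise the tamper over the ringed portafilter basket

### The arm

A 6-joint arm with a two-finger parallel gripper is mounted at the origin on the work surface. World frame = base frame: x ahead of the robot, y to its left, z up, the work surface at z = 0. Lengths are in m, angles in rad, forces in N, time in s.
With the tool pointing down it reaches from about 0.325 to 0.9 m from the base axis. Payload 6.1 kg.
Tool frame: the origin (TCP) lies at the very end of the fingers, on their centre line; the grasp point (between the pads) lies 19 mm behind it; z points along the fingers, x is the direction in which the jaws open and shut, and the axes are right-handed (so a half turn about z gives the same grasp; the last joint's range is limited). The gripper opens to 85 mm and grips with 20 to 120 N. Pads are 22 mm wide; open, the fingers measure 114 mm over their backs; the gripper's body (76 mm by 85 mm) begins 54 mm behind the grasp point. The pads swing forward as they close: fully open they stand 13 mm farther back than shut.
Start: joints at [1.065, 0.22, 1.526, -0, 1.395, -0.126], TCP at [0.232, 0.58, 0.231] pointing down, gripper open.
Joint ranges: [-2.98, 2.98], [-0.91, 2.08], [0.09, 2.57], [-1.24, 4.39], [0.2, 2.65], [-2.68, 2.68]. Speed limits (rad/s): [2.57, 2.57, 3.01, 3.14, 3.14, 3.14].

### API

Orientations are given as a unit quaternion [w, x, y, z].
In Python, from rig import manip gives the robot as it stands. The module is installed in compiled form; this text tells all that it offers.
- The arm moves only by the tool move_arm, never from a script. Its argument "series" is a list of rows, each a list of 3 entries, a list of its own where there are three numbers: the shift along the tool's x, y, z in mm, then the turn, a rotation vector about the tool's x, y, z in degrees, then the closure in counts, from 0 (fully open) to 255 (shut). In form: [[[x, y, z], [ax, ay, az], hand], ...]. A call has 1 to 8 rows; each row is the pose to reach, as a shift and turn from the pose measured when the call began, along the tool's axes at that moment; what a row does not reach only later rows make up. A row lasts 1/8 s, in which the tool goes at most 62.5 mm and 10.7 degrees, less where a joint would pass 70% of its speed; a pose out of reach is approached as far as the arm can. A call with a gripper value outside its range is refused whole. The fingers move at their own pace and stop on an object; "grip_force" is the grip in N (left out, the last holds). Time passes only in rows, so rows that repeat a pose let the fingers close. It gives the time, the measured TCP pose, the force and the opening at its end, in the units of the state.
- manip.sense(): the state, without advancing time (a new reading comes with each control period).
- manip.capture(name): name is "scene" or "top"; returns a dict with "img" (384x512x3 uint8, red, green, blue), "mtx" (3x3 intrinsics, pixels), "R" (3x3) and "t" (3): a world point X has camera coordinates R X + t. Camera axes: x right, y down, z forward; pixel columns grow to the right and rows downward; lengths in m; the calibration is good to about 2 mm. A picture is of the moment at which its call begins. There is no depth.
- manip.close_job(): hands the job in, once; it reports no verdict.
Trained networks look in the newest picture that a camera, given by its name, has taken for a name from the list of things; names that differ only in an ending like _2 or _b are one class to them, and where a whole thing is asked for, a point or a joint stands for the part that bears it (a point fixed in the world has none). Each returns a list of dicts, best first, with "confidence" (0 to 1); they miss things now and then, are a little off and sometimes report something else, mostly with a low value. They report only what shows in the picture. A call takes as long as a camera call. They do not tell look-alikes from the thing itself.
- manip.recognise(query, camera): "bbox" ([left, top, width, height] in pixels, round what is visible of it).
- manip.spot_point(query, camera): "uv" ([column, row] in pixels: a listed point, or the origin of a listed thing).
The state is a dict: "t": time; "joint_positions": joint angles; "dq": joint speeds; "effort": joint torques, N m; "tcp_pos": TCP position; "orientation": TCP orientation; "contact_force": force on the tool from outside, world axes, zero at the start; "moment": the same for the moment, N m; "gripper_width": opening from 0.0 (shut) to 1.0 (fully open).
Only numpy, scipy, OpenCV 4.12 (cv2) and the standard library are available. Lean on these libraries where they do the work, as an engineer would, in place of code of your own. Each camera call takes 0.05 s, during which the arm holds its last target.

### The job

I want to see by eye whether this tamper will fit down the orange dosing ring: pick the tamper off the lower bamboo tier, carry it across over the top tier without disturbing the cup, pitcher or grinder, and bring it to the portafilter that wears the orange ring. Stop with it upright, centred on the ring and hovering about 1 cm above the ring's top edge, never letting it touch the ring or either portafilter. Finish there still holding the tamper in the gripper; do not put it down or let go.

Things in the scene. Friction and masses are not known exactly. Their poses are not given: they have to be found in the camera images.
- tamper: Coffee tamper standing upright, 90 mm tall, about 0.35 kg, loose, a body of revolution about its z axis (z up). Origin: centre of its flat steel underside. Steel foot 58 mm in diameter, 0 to 20 mm up; then narrowing to a neck 20 mm in diameter at 26 to 36 mm; dark wooden handle, straight cylinder 32 mm in diameter from 42 to 82 mm up (the place to grip), rounding off to 22 mm at the top, 90 mm up.
- ring: Orange plastic dosing ring, loose, 40 g, 72 mm outside and 61 mm inside diameter, 18 mm tall, lying flat on the rim of one portafilter basket. Origin: centre of its underside; z up. It is only resting there and shifts if touched.
- ring_top (a point): Centre of the orange ring's top edge plane (18 mm above the ring's origin).
- tiers: Bamboo two-step riser, fixed for the run. Origin: on the counter under the middle of the top tier. x runs along the steps, y towards the lower step, z up. Top tier: 340 mm (x) by 110 mm (y from -55 to +55 mm), its surface 110 mm above the counter. Lower tier: 340 mm by 140 mm (y from +55 to +195 mm), surface 50 mm above the counter, the tamper stands on it. The cup and the pitcher stand on the top tier and reach at most 198 mm above the counter.
- holder_ring: Fixed: the portafilter that wears the orange ring, sitting on a black rubber stand 90 mm in diameter. Origin: on the counter under the centre of the basket; z up. Steel basket 68 mm outside diameter, its rim 75 mm above the counter (the ring's top edge is 93 mm above the counter). Black handle sticks out about 172 mm along its -y, at 55 mm height.
- holder_bare: Fixed: the same portafilter and stand, without a ring (not the target). Same sizes and origin as holder_ring. The two swap places from run to run.
- cup: White porcelain espresso cup, loose, 66 mm in diameter, 58 mm tall, with a handle reaching 54 mm out along its +y, on the top tier. Origin: centre of its underside. Leave alone.
- pitcher: Steel milk pitcher, loose, 84 mm in diameter at its widest, 88 mm tall, with a handle reaching 68 mm out along its +y, on the top tier. Origin: centre of its underside. Leave alone.
- grinder: Black hand-cranked conical burr grinder, loose, 58 mm in diameter, 160 mm tall plus a crank arm reaching 86 mm out along its x, 197 mm tall in all, on the counter beside the lower tier. Origin: centre of its underside. Leave alone.
Mind the look-alikes: they are no part of the job. What is shaped like the holder_ring but blue is not meant.

How it is judged:
By the outcome, as a careful person would: the job done as asked, in the order asked, and still so for the second after the job is handed in, while the arm keeps its last pose, push and grip.
It also fails if it takes over 48 s, if anything falls off the work surface, if the arm or the gripper's body presses on something with over 40 N, if the wrist force passes 120 N, or if a joint passes its speed limit or range.

## Working session

There is one attempt and no reset: what is moved stays moved. The work goes in short steps, Python scripts to look and compute and a tool call to move; the robot and the scene stay as the last step left them, time stands still between calls to the robot, and variables do not carry over. Pictures are saved under pics/ and viewed, and the job is handed in when it is done.

Besides the shell and the picture viewer there is one more tool, called after "Request:" by a JSON object that holds its "api" and its "payload", one argument or row to a line. move_arm: Moves the arm, as the interface text tells. Its arguments: {"type":"object","properties":{"series":{"type":"array","items":{"type":"array"}},"grip_force":{"type":"number"}},"required":["series"]}

```bash
mkdir -p pics
cat > h.py <<'E'
import numpy as np, cv2
from rig import manip
def snap(cam,name):
    c=manip.capture(cam); cv2.imwrite(f'pics/{name}.png',c['img'][:,:,::-1]); return c
def back(c,uv,z):
    K,R,t=map(np.array,(c['mtx'],c['R'],c['t']))
    d=R.T@np.linalg.inv(K)@np.array([uv[0],uv[1],1]); o=-R.T@t
    return o+d*(z-o[2])/d[2]
def proj(c,X):
    K,R,t=map(np.array,(c['mtx'],c['R'],c['t']))
    p=K@(R@np.array(X)+t); return p[:2]/p[2]
E
python3 - <<'E'
from h import *
Z=dict(tamper=.05,ring=.075,ring_top=.093,tiers=0,holder_ring=0,holder_bare=0,cup=.11,pitcher=.11,grinder=0)
for cam in('scene','top'):
    c=snap(cam,cam+'0')
    print(cam,-np.array(c['R']).T@np.array(c['t']))
    for n,z in Z.items():
        for r in manip.spot_point(n,cam)[:3]:
            print(n,np.round(r['uv'],1),round(r['confidence'],2),np.round(back(c,r['uv'],z),3))
s=manip.sense();print({k:np.round(v,3) for k,v in s.items()})
E
```

```text
scene [1.55326682 0.27392395 0.78201134]
tamper [321.5 238.3] 0.79 [0.619 0.18  0.05 ]
ring [166.5 201.7] 0.84 [ 0.606 -0.288  0.075]
ring_top [166.2 192. ] 0.74 [ 0.582 -0.299  0.093]
tiers [279.  228.6] 0.67 [0.544 0.044 0.   ]
holder_ring [129.7 182.5] 0.57 [ 0.43 -0.53  0.  ]
holder_ring [172.3 220.4] 0.56 [ 0.596 -0.283  0.   ]
holder_bare [213.3 195.1] 0.56 [ 0.425 -0.214  0.   ]
holder_bare [170.8 217.5] 0.48 [ 0.583 -0.294  0.   ]
cup [276.5 216. ] 0.71 [0.633 0.057 0.11 ]
pitcher [293.  185.4] 0.92 [0.466 0.065 0.11 ]
grinder [408.4 249.4] 0.85 [ 0.536  0.415 -0.   ]
grinder [275.9 216.3] 0.52 [0.485 0.02  0.   ]
top [ 0.42854426 -0.0701966   1.73382343]
tamper [131.9 199.6] 0.72 [0.507 0.414 0.05 ]
tamper [198.7 171. ] 0.48 [0.616 0.172 0.05 ]
ring [328.7 179.7] 0.56 [ 0.59  -0.299  0.075]
ring_top [329.6 179.5] 0.46 [ 0.589 -0.3    0.093]
tiers [232.6 191.6] 0.71 [0.546 0.049 0.   ]
holder_ring [327.8 181.8] 0.61 [ 0.59  -0.306  0.   ]
holder_bare [301.1 222.7] 0.62 [ 0.435 -0.209  0.   ]
holder_bare [231.3 159.9] 0.46 [0.666 0.057 0.   ]
cup [232.4 161.6] 0.56 [0.645 0.045 0.11 ]
pitcher [222.8 216. ] 0.89 [0.453 0.074 0.11 ]
grinder [131.1 200.9] 0.76 [0.504 0.431 0.   ]
{'t': np.float64(1.0), 'joint_positions': array([ 1.065,  0.22 ,  1.527,  0.   ,  1.395, -0.126]), 'dq': array([ 0.   , -0.   ,  0.   ,  0.   ,  0.001, -0.   ]), 'effort': array([-0.0000e+00, -4.9686e+01, -3.8974e+01, -0.0000e+00,  1.0000e-03,
       -0.0000e+00]), 'tcp_pos': array([0.232, 0.58 , 0.231]), 'orientation': array([-0.   ,  0.828,  0.561, -0.   ]), 'contact_force': array([-0.534,  0.284, -0.818]), 'moment': array([0.038, 0.023, 0.044]), 'gripper_width': np.float64(1.001)}
```

```bash
sleep 1
```

```text
(no output)
```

View pics/scene0.png

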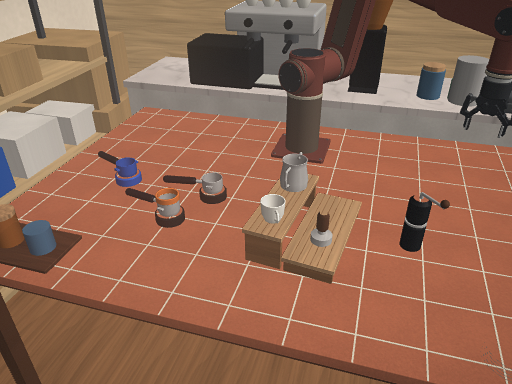

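View pics/top0.png

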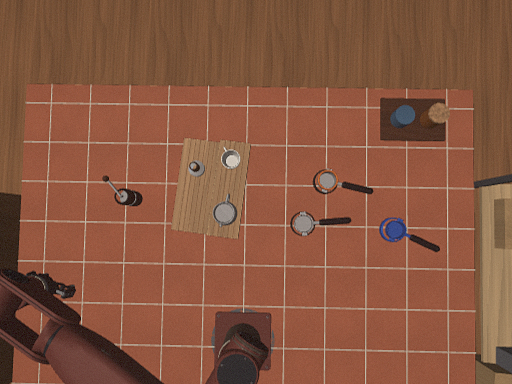

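The scene view shows the tamper's foot at about (321,238), and the orange ring at (167,197) on the nearer portafilter. The bare holder is at (213,188) and the blue look-alike at (128,170). I'll refine the positions with zoomed crops and model outlines.

Run:
```python
from h import *
from scipy.optimize import minimize
S=snap('scene','s1');T=snap('top','t1')
a=np.linspace(0,2*np.pi,48)
def circ(x,y,z,r): return [[x+r*np.cos(q),y+r*np.sin(q),z] for q in a]
def hull(c,P): return cv2.convexHull(np.array([proj(c,p) for p in P],np.float32))
# ring: orange mask vs convex hull of ring outer
for c,n,box in((S,'scene',(145,180,190,215)),(T,'top',(310,165,345,195))):
    hsv=cv2.cvtColor(c['img'],cv2.COLOR_RGB2HSV)
    x0,y0,x1,y1=box
    cr=c['img'][y0:y1,x0:x1]
    h=hsv[y0:y1,x0:x1]
    m=((h[...,0]>=7)&(h[...,0]<=20)&(h[...,1]>170)&(h[...,2]>150))
    ys,xs=np.nonzero(m); print(n,'orange',m.sum(),xs.min()+x0,xs.max()+x0,ys.min()+y0,ys.max()+y0, hsv[196 if n=='scene' else 174,167 if n=='scene' else 327])
def show(c,box,curves,name,k=10):
    x0,y0,x1,y1=box
    im=cv2.resize(c['img'][y0:y1,x0:x1,::-1],None,fx=k,fy=k,interpolation=cv2.INTER_NEAREST)
    for P,col in curves:
        p=np.array([proj(c,q) for q in P]); p=((p+.5-[x0,y0])*k).astype(np.int32)
        cv2.polylines(im,[p],False,col,1)
    return im
ring=(.590,-.298); tam=(.618,.175)
rc=[(circ(*ring,.093,.036),(255,255,0)),(circ(*ring,.093,.0305),(255,255,0)),(circ(*ring,.075,.036),(255,0,0)),(circ(*ring,0,.045),(0,255,0))]
tc=[(circ(*tam,.05,.029),(0,255,0)),(circ(*tam,.07,.029),(0,255,0)),(circ(*tam,.092,.016),(255,255,0)),(circ(*tam,.132,.016),(255,255,0)),(circ(*tam,.14,.011),(255,0,255))]
r1=show(S,(147,182,187,227),rc,'');r2=show(T,(308,162,348,207),rc,'')
t1=show(S,(302,203,342,248),tc,'');t2=show(T,(178,148,218,193),tc,'')
cv2.imwrite('pics/ringz.png',np.hstack([r1,r2]));cv2.imwrite('pics/tamz.png',np.hstack([t1,t2]))
```

```text
scene orange 173 155 178 188 204 [  9  24 151]
top orange 60 318 337 170 189 [ 15  20 153]
```

View pics/ringz.png

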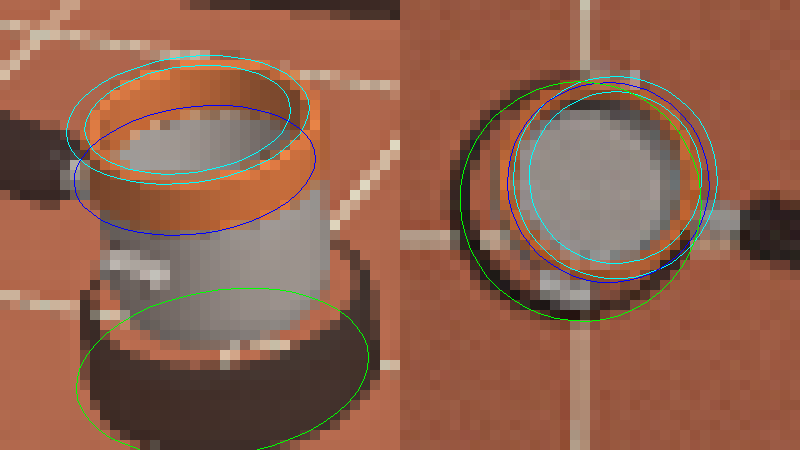

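View pics/tamz.png

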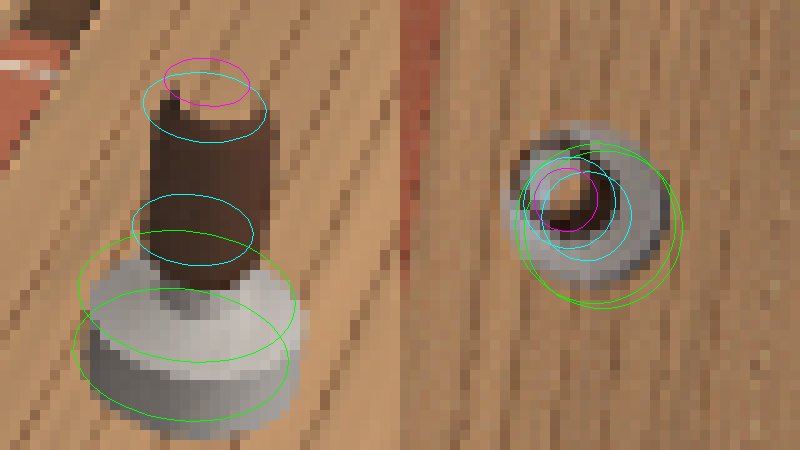

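```bash
cat > fit.py <<'E'
from h import *
from scipy.optimize import least_squares
a=np.linspace(0,2*np.pi,90)
def circ(x,y,z,r): return [[x+r*np.cos(q),y+r*np.sin(q),z] for q in a]
def ext(c,P):
    p=np.array([proj(c,q) for q in P])+.5
    return np.array([p[:,0].min(),p[:,0].max(),p[:,1].min(),p[:,1].max()])
E
python3 - <<'E'
from fit import *
S=manip.capture('scene');T=manip.capture('top')
N=np.nan
def fit(obs,x0):
    def f(p,sel=None):
        r=[]
        for i,(c,cs,o) in enumerate(obs):
            if sel is not None and i not in sel: continue
            P=sum([circ(p[0],p[1],z,r_) for z,r_ in cs],[])
            r+=list((ext(c,P)-o)[~np.isnan(o)])
        return np.array(r)
    for c in (S,T):
        sel=[i for i,o in enumerate(obs) if o[0] is c]
        s=least_squares(lambda p:f(p,sel),x0);print(s.x.round(4),s.fun.round(2))
    s=least_squares(f,x0);print('both',s.x.round(4),s.fun.round(2))
A=np.array
R=[(.075,.036),(.093,.036)]; F=[(.05,.029),(.07,.029)]; H=[(.092,.016),(.132,.016)]
fit([(S,R,A([156,179.5,187.5,205.2])),(T,R,A([318,338.2,170.3,189.7]))],[.59,-.295])
fit([(S,F,A([310.4,332.5,N,247])),(S,H,A([317,330,N,N])),(T,F,A([188,205,159.8,177]))],[.618,.175])
E
```

```text
[ 0.5874 -0.2937] [-0.67  0.68 -0.15  0.08]
[ 0.5898 -0.2939] [-0.38  0.37 -0.6   0.61]
both [ 0.5889 -0.2935] [-0.84  0.54  0.1   0.36 -0.5   0.25 -0.35  0.85]
[0.6248 0.1795] [ 0.17  0.36 -0.01 -0.5  -0.02]
[0.626  0.1803] [ 0.15 -0.15  0.34 -0.34]
both [0.6257 0.1798] [ 0.21  0.4   0.22 -0.47  0.03  0.29 -0.01  0.43 -0.26]
```

Both views agree to within about 2 mm: tamper at (0.6255, 0.180), ring at (0.589, -0.2937). I'll raise the hand and move above the tamper, turning the jaws to roughly radial.

Request:
{"api": "move_arm", "payload": {
  "series": [
    [[0,0,-50],[0,0,0],0],
    [[-10,25,-90],[0,0,7],0],
    [[-34,77,-90],[0,0,15],0],
    [[-56,128,-90],[0,0,23],0],
    [[-79,180,-90],[0,0,31],0],
    [[-102,231,-90],[0,0,39],0],
    [[-124,283,-90],[0,0,47],0],
    [[-147,334,-90],[0,0,52],0]
  ],
  "grip_force": 50
}}

```text
t: 2.2
tcp_pos: [0.4885, 0.3187, 0.3215]
orientation: [-0.0, 0.99, 0.14, 0.0]
contact_force: [0.0, 0.4, -0.0]
gripper_width: 0.998
```

```bash
cat > to.py <<'E'
import sys
from h import *
from scipy.spatial.transform import Rotation as Ro
def R():
    s=manip.sense();q=np.array(s['orientation']);return s,Ro.from_quat(q[[1,2,3,0]])
if __name__=='__main__':
    s,r=R();g=np.array(list(map(float,sys.argv[1:4])))
    print('t',s['t'],'tcp',np.round(s['tcp_pos'],4),'mm',np.round(1000*r.inv().apply(g-s['tcp_pos']),1))
    M=r.as_matrix();yaw=np.degrees(np.arctan2(M[1,0],M[0,0]))
    print('toolx yaw',yaw.round(1),'z',M[:,2].round(4),'F',np.round(s['contact_force'],2),'w',s['gripper_width'],'q',np.round(s['joint_positions'],2))
    if len(sys.argv)>4:
        y=np.radians(float(sys.argv[4]));X=np.array([np.cos(y),np.sin(y),0]);Z=np.array([0,0,-1.])
        D=np.stack([X,np.cross(Z,X),Z],1)
        print('rotvec deg',np.degrees((r.inv()*Ro.from_matrix(D)).as_rotvec()).round(2))
E
python3 to.py .6255 .180 .25 16
```

```text
t 2.2 tcp [0.4885 0.3187 0.3215] mm [ 93.3 171.1  71.6]
toolx yaw 16.0 z [ 5.e-04  3.e-04 -1.e+00] F [ 0.04  0.36 -0.  ] w 0.9984142263911816 q [0.44 0.08 1.52 0.   1.55 0.16]
rotvec deg [-0.01 -0.03  0.04]
```

Request:
{"api": "move_arm", "payload": {
  "series": [
    [[25,45,0],[0,0,0],0],
    [[50,90,10],[0,0,0],0],
    [[75,135,30],[0,0,0],0],
    [[93,171,60],[0,0,0],0],
    [[93,171,100],[0,0,0],0],
    [[93,171,120],[0,0,0],0],
    [[93,171,120],[0,0,0],0]
  ]
}}

```text
t: 3.08
tcp_pos: [0.6239, 0.1803, 0.1998]
orientation: [-0.0, 0.99, 0.14, -0.002]
contact_force: [0.1, 0.1, -0.2]
gripper_width: 0.997
```

```bash
python3 to.py .6255 .180 .097 16
python3 - <<'E'
from h import *
S=snap('scene','s2');T=snap('top','t2')
f=lambda c,b:cv2.resize(c['img'][b[1]:b[3],b[0]:b[2],::-1],None,fx=5,fy=5,interpolation=cv2.INTER_NEAREST)
cv2.imwrite('pics/a2.png',np.hstack([f(S,(270,150,350,255)),f(T,(160,100,240,205))]))
E
```

```text
t 3.075 tcp [0.6239 0.1803 0.1998] mm [  1.7   0.8 102.8]
toolx yaw 16.1 z [-3.1e-03 -1.0e-04 -1.0e+00] F [ 0.09  0.07 -0.2 ] w 0.9967656356204493 q [ 0.16  0.3   1.49  0.    1.35 -0.12]
rotvec deg [-0.04  0.17  0.07]
```

View pics/a2.png

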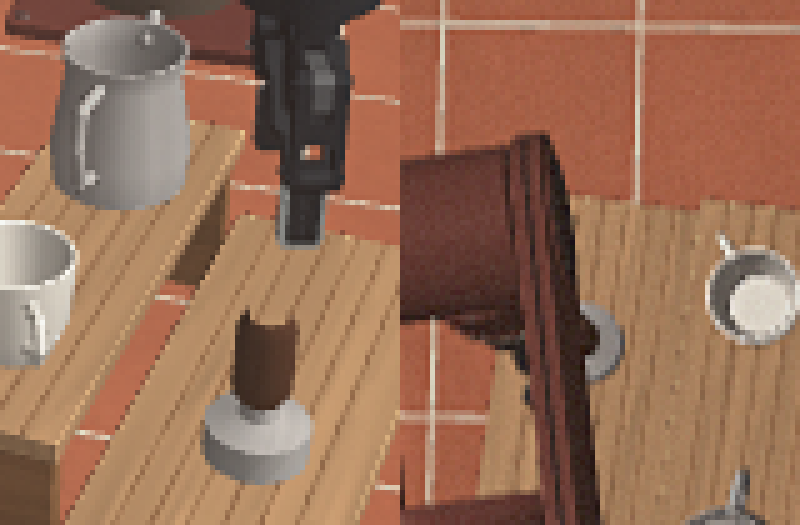

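The fingertip shows at about (330,199) in the scene view and the handle at (323,222). I'll check the projected finger position.

Run:
```python
from h import *
from to import R
S=manip.capture('scene');s,r=R();p=np.array(s['tcp_pos'])
for d in (.0425,.057):
  for dz in(0,-.013):
    print(d,dz,proj(S,p+r.apply([d,0,dz])), [proj(S,p+r.apply([d,w,dz])).round(1) for w in(-.011,.011)])
print('handle',[proj(S,[.6255,.18,z]).round(1) for z in(.092,.132,.14)])
```

```text
0.0425 0 [328.31415552 201.22973573] [array([332.9, 201.2]), array([323.8, 201.2])]
0.0425 -0.013 [328.77869226 196.72988897] [array([333.3, 196.7]), array([324.2, 196.7])]
0.057 0 [329.13118154 204.53804812] [array([333.7, 204.5]), array([324.5, 204.5])]
0.057 -0.013 [329.60679904 200.00674582] [array([334.2, 200. ]), array([325., 200.])]
handle [array([322.2, 227.4]), array([323.4, 215.1]), array([323.7, 212.6])]
```

Model and picture agree to within about 1 px. I'll descend around the handle, then close.

Request:
{"api": "move_arm", "payload": {
  "series": [
    [[2,1,25],[0,0.2,0],0],
    [[2,1,50],[0,0.2,0],0],
    [[2,1,70],[0,0.2,0],0],
    [[2,1,88],[0,0.2,0],0],
    [[2,1,98],[0,0.2,0],0],
    [[2,1,102],[0,0.2,0],0],
    [[2,1,102],[0,0.2,0],0]
  ]
}}

```text
t: 4.1
tcp_pos: [0.6289, 0.1806, 0.1021]
orientation: [-0.0, 0.99, 0.14, 0.004]
contact_force: [1.4, 0.1, 0.7]
gripper_width: 0.999
```

```bash
python3 to.py .6255 .180 .097 16
```

```text
t 4.1 tcp [0.6289 0.1806 0.1021] mm [-3.5 -0.4  5.1]
toolx yaw 16.1 z [ 0.0075  0.0019 -1.    ] F [1.37 0.08 0.73] w 0.9987386444887035 q [ 0.16  0.4   1.56  0.    1.18 -0.12]
rotvec deg [ 0.01 -0.44  0.1 ]
```

Request:
{"api": "move_arm", "payload": {
  "series": [
    [[-3.5,-0.5,4],[0,-0.4,0],0],
    [[-3.5,-0.5,4],[0,-0.4,0],0],
    [[-3.5,-0.5,4],[0,-0.4,0],0],
    [[-3.5,-0.5,4],[0,-0.4,0],0]
  ]
}}

```text
t: 4.6
tcp_pos: [0.6256, 0.1801, 0.0983]
orientation: [0.0, 0.99, 0.14, 0.001]
contact_force: [0.4, 0.0, -0.3]
gripper_width: 1.0
```

```bash
python3 to.py .6255 .180 .097 16
```

```text
t 4.6 tcp [0.6256 0.1801 0.0983] mm [-0.2  0.1  1.3]
toolx yaw 16.1 z [ 0.0012  0.     -1.    ] F [ 0.38  0.02 -0.27] w 1.0004989307055412 q [ 0.16  0.4   1.56 -0.    1.18 -0.12]
rotvec deg [ 0.02 -0.07  0.1 ]
```

Request:
{"api": "move_arm", "payload": {
  "series": [
    [[0,0,0],[0,0,0],80],
    [[0,0,0],[0,0,0],130],
    [[0,0,0],[0,0,0],150],
    [[0,0,0],[0,0,0],170],
    [[0,0,0],[0,0,0],200],
    [[0,0,0],[0,0,0],255],
    [[0,0,0],[0,0,0],255],
    [[0,0,0],[0,0,0],255]
  ],
  "grip_force": 60
}}

```text
t: 5.6
tcp_pos: [0.6256, 0.1801, 0.0984]
orientation: [0.0, 0.99, 0.14, 0.001]
contact_force: [-2.4, -0.9, 3.3]
gripper_width: 0.358
```

```bash
python3 to.py .6255 .180 .29 16;python3 - <<'E'
from h import *
S=snap('scene','s3');T=snap('top','t3')
f=lambda c,b:cv2.resize(c['img'][b[1]:b[3],b[0]:b[2],::-1],None,fx=5,fy=5,interpolation=cv2.INTER_NEAREST)
cv2.imwrite('pics/a3.png',np.hstack([f(S,(270,150,350,255)),f(T,(160,100,240,205))]))
E
```

```text
t 5.6 tcp [0.6256 0.1801 0.0984] mm [ 1.000e-01  1.000e-01 -1.916e+02]
toolx yaw 16.1 z [ 1.e-03 -1.e-04 -1.e+00] F [-2.35 -0.91  3.33] w 0.35763350915118464 q [ 0.16  0.4   1.56 -0.    1.18 -0.12]
rotvec deg [ 0.02 -0.06  0.1 ]
```

View pics/a3.png

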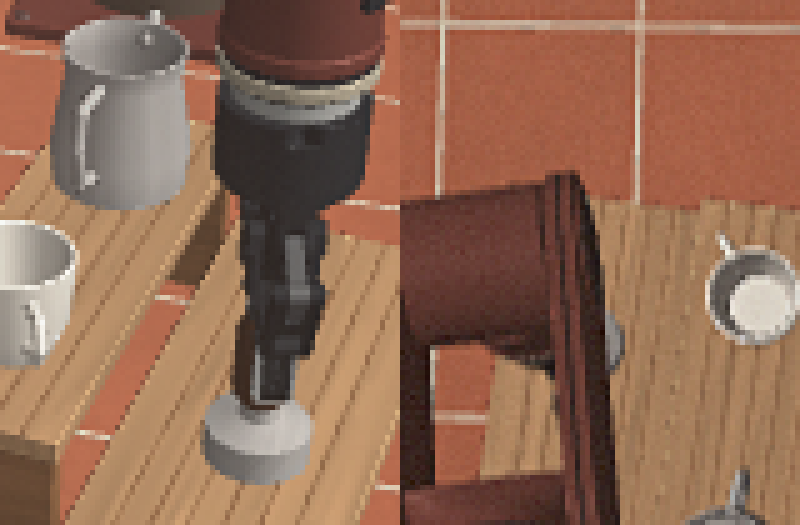

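The tamper is gripped (opening about 30 mm) and still upright. I'll lift straight up.

Request:
{"api": "move_arm", "payload": {
  "series": [
    [[0,0,-8],[0,0,0],255],
    [[0,0,-25],[0,0,0],255],
    [[0,0,-55],[0,0,0],255],
    [[0,0,-90],[0,0,0],255],
    [[0,0,-130],[0,0,0],255],
    [[0,0,-170],[0,0,0],255],
    [[0,0,-200],[0,0,0],255],
    [[0,0,-210],[0,0,0],255]
  ]
}}

```text
t: 6.7
tcp_pos: [0.6264, 0.1803, 0.3121]
orientation: [0.0, 0.99, 0.14, 0.003]
contact_force: [-0.6, -0.0, -4.4]
gripper_width: 0.358
```

```bash
python3 to.py .589 -.2937 .308 16;python3 - <<'E'
from h import *
S=snap('scene','s4')
f=lambda c,b:cv2.resize(c['img'][b[1]:b[3],b[0]:b[2],::-1],None,fx=5,fy=5,interpolation=cv2.INTER_NEAREST)
cv2.imwrite('pics/a4.png',f(S,(230,110,380,225)))
E
```

```text
t 6.7 tcp [0.6264 0.1803 0.3121] mm [-167.4  445.1    3.5]
toolx yaw 16.1 z [ 6.3e-03  9.0e-04 -1.0e+00] F [-0.61 -0.04 -4.44] w 0.3579947228573378 q [ 0.16  0.24  1.35 -0.    1.54 -0.12]
rotvec deg [ 0.05 -0.36  0.1 ]
```

View pics/a4.png

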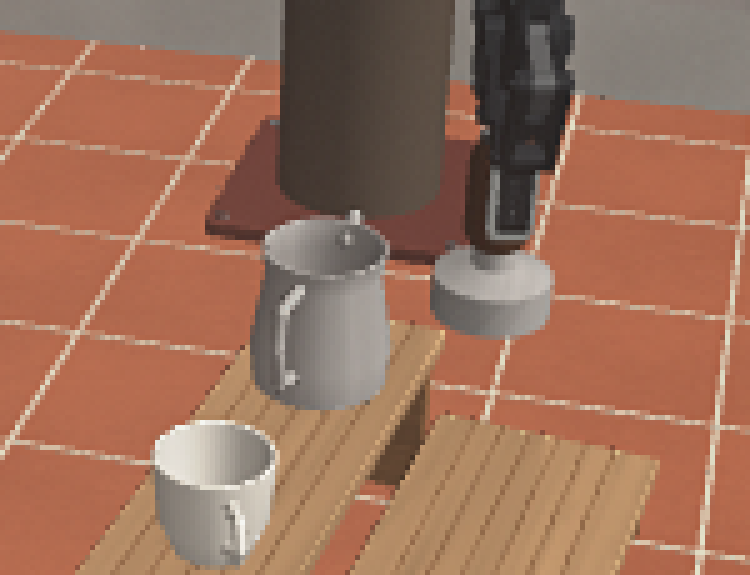

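Lifted cleanly and upright, with the foot at about z = 0.26. Now across.

Request:
{"api": "move_arm", "payload": {
  "series": [
    [[-5,13,0],[0,-0.2,0],255],
    [[-14,37,0],[0,-0.4,0],255],
    [[-25,67,0],[0,-0.4,0],255],
    [[-38,100,0],[0,-0.4,0],255],
    [[-50,134,0],[0,-0.4,0],255],
    [[-63,167,0],[0,-0.4,0],255],
    [[-75,200,0],[0,-0.4,0],255],
    [[-88,234,0],[0,-0.4,0],255]
  ]
}}

```text
t: 7.75
tcp_pos: [0.6053, -0.0708, 0.3093]
orientation: [0.0, 0.99, 0.14, -0.002]
contact_force: [0.8, -0.0, -4.1]
gripper_width: 0.358
```

```bash
python3 to.py .589 -.2937 .308 16
```

```text
t 7.75 tcp [ 0.6053 -0.0708  0.3093] mm [-77.3 209.7   1.6]
toolx yaw 16.1 z [-4.6e-03 -7.0e-04 -1.0e+00] F [ 0.81 -0.03 -4.06] w 0.357733764193771 q [-0.24  0.15  1.46 -0.    1.53 -0.53]
rotvec deg [-0.03  0.26  0.07]
```

Request:
{"api": "move_arm", "payload": {
  "series": [
    [[-13,34,0],[0,0.2,0],255],
    [[-26,70,0],[0,0.2,0],255],
    [[-39,106,0],[0,0.2,0],255],
    [[-52,142,5],[0,0.2,0],255],
    [[-64,174,15],[0,0.2,0],255],
    [[-73,198,30],[0,0.2,0],255],
    [[-77,210,42],[0,0.2,0],255],
    [[-77,210,50],[0,0.2,0],255]
  ]
}}

```text
t: 8.75
tcp_pos: [0.5885, -0.294, 0.2574]
orientation: [-0.001, 0.99, 0.139, -0.002]
contact_force: [0.2, 0.2, -4.3]
gripper_width: 0.357
```

Request:
{"api": "move_arm", "payload": {
  "series": [
    [[0,0,0],[0,0,0],255],
    [[0,0,0],[0,0,0],255]
  ]
}}

```text
t: 9.0
tcp_pos: [0.5889, -0.2929, 0.2578]
orientation: [-0.001, 0.99, 0.14, -0.001]
contact_force: [0.5, -0.0, -4.6]
gripper_width: 0.358
```

```bash
python3 to.py .589 -.2937 .191 16;cat > look.py <<'E'
import sys
from h import *
n=sys.argv[1]
S=snap('scene','s'+n);T=snap('top','t'+n)
f=lambda c,b:cv2.resize(c['img'][b[1]:b[3],b[0]:b[2],::-1],None,fx=8,fy=8,interpolation=cv2.INTER_NEAREST)
cv2.imwrite(f'pics/a{n}.png',np.hstack([f(S,(142,155,192,230)),f(T,(305,145,355,220))]))
E
python3 look.py 5
```

```text
t 9.0 tcp [ 0.5889 -0.2929  0.2578] mm [ 0.   0.9 66.8]
toolx yaw 16.1 z [-0.0029  0.002  -1.    ] F [ 0.53 -0.02 -4.59] w 0.3579938934911606 q [-0.58  0.29  1.4   0.    1.46 -0.86]
rotvec deg [-0.16  0.13  0.1 ]
```

View pics/a5.png

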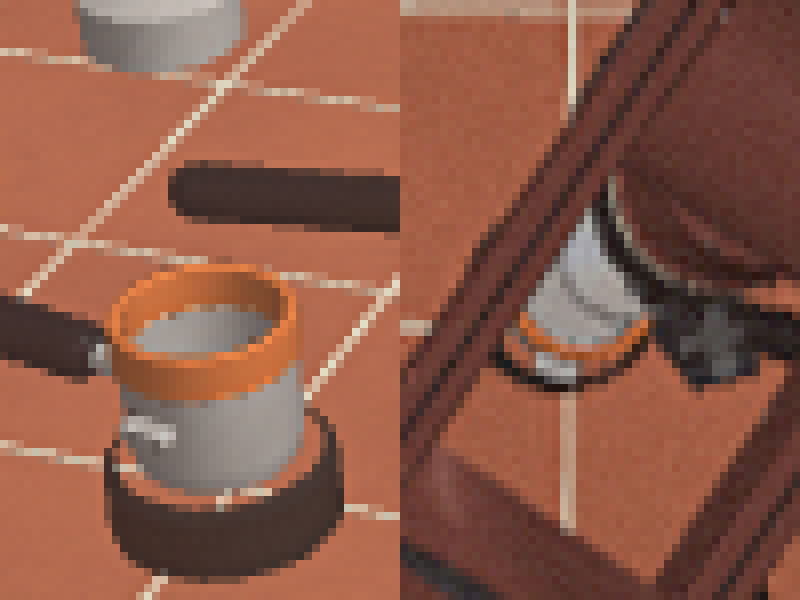

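The scene view shows the ring still seated, centred at about (168,197). Tamper foot is above it at (162,158). I'll descend to about 2.5 cm above the ring and measure.

Request:
{"api": "move_arm", "payload": {
  "series": [
    [[0,1,15],[-0.1,0.1,0],255],
    [[0,1,32],[-0.1,0.1,0],255],
    [[0,1,50],[-0.1,0.1,0],255],
    [[0,1,65],[-0.1,0.1,0],255],
    [[0,1,76],[-0.1,0.1,0],255],
    [[0,1,83],[-0.1,0.1,0],255],
    [[0,1,86],[-0.1,0.1,0],255],
    [[0,1,86],[-0.1,0.1,0],255]
  ]
}}

```text
t: 10.1
tcp_pos: [0.5893, -0.2943, 0.1727]
orientation: [0.0, 0.99, 0.14, 0.0]
contact_force: [-0.3, 0.2, -4.9]
gripper_width: 0.357
```

Request:
{"api": "move_arm", "payload": {
  "series": [
    [[0,0,0],[0,0,0],255],
    [[0,0,0],[0,0,0],255]
  ]
}}

```text
t: 10.35
tcp_pos: [0.5896, -0.2945, 0.1733]
orientation: [0.0, 0.99, 0.14, 0.001]
contact_force: [0.3, -0.2, -3.6]
gripper_width: 0.356
```

```bash
python3 to.py .589 -.2937 .1515 16;python3 look.py 6
```

```text
t 10.35 tcp [ 0.5896 -0.2945  0.1733] mm [-0.4 -0.9 21.8]
toolx yaw 16.1 z [ 1.3e-03 -7.0e-04 -1.0e+00] F [ 0.33 -0.24 -3.58] w 0.35639325063526156 q [-0.58  0.34  1.49  0.    1.31 -0.86]
rotvec deg [ 0.06 -0.06  0.09]
```

View pics/a6.png

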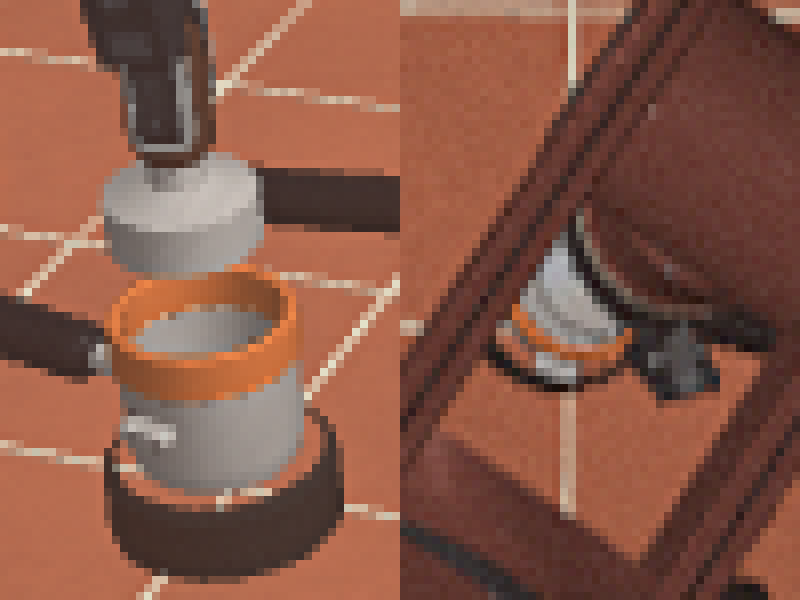

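```bash
cat > rel.py <<'E'
from fit import *
S=manip.capture('scene')
def fitc(cs,o,x0):
    s=least_squares(lambda p:ext(S,sum([circ(p[0],p[1],z,r) for z,r in cs],[]))-o,x0)
    return s.x.round(4),s.fun.round(2)
import sys
z=float(sys.argv[1]);o=np.array(list(map(float,sys.argv[2:6])))/8+np.tile([142,155],2).reshape(2,2).T.ravel()
print('foot',fitc([(z,.029),(z+.02,.029)],o,[.59,-.29]))
print('ring',fitc([(.075,.036),(.093,.036)],np.array([110,302,263,403])/8+[142,142,155,155],[.59,-.29]))
E
python3 rel.py .1249 102 265 150 278
```

```text
foot (array([ 0.588 , -0.2962]), array([-0.16,  0.16,  0.06, -0.06]))
ring (array([ 0.5888, -0.293 ]), array([-0.43,  0.44, -0.26,  0.2 ]))
```

Run:
```python
from fit import *
S=manip.capture('scene');im=S['img'].astype(float)
def edge(row,c0,c1,rev=False):
    # half-level crossing between the means at two ends
    seg=im[row,c0:c1+1]; a=seg[:2].mean(0);b=seg[-2:].mean(0);d=b-a
    al=((seg-a)@d)/(d@d); 
    k=np.nonzero((al[:-1]<.5)&(al[1:]>=.5))[0][0]
    return c0+k+(.5-al[k])/(al[k+1]-al[k])+.5, np.linalg.norm(d).round(0)
print('foot'); 
for r in (182,183,184,185): print(r,edge(r,150,158),edge(r,172,178))
print('ring')
for r in (193,194,195,196,197,198,199): print(r,edge(r,152,158),edge(r,176,183))
for n,x,y,cs in (('foot',.5896,-.2945,[(.1249,.029),(.1449,.029)]),('ring',.589,-.2937,[(.075,.036),(.093,.036)])):
    P=np.array([proj(S,q) for q in sum([circ(x,y,z,r) for z,r in cs],[])],np.float32)+.5
    h=cv2.convexHull(P)[:,0]
    for r in ((182,183,184,185) if n=='foot' else (193,195,197,199)):
        xs=[]
        for i in range(len(h)):
            p,q=h[i-1],h[i]
            if (p[1]-r-.5)*(q[1]-r-.5)<0: xs.append(float(p[0]+(q[0]-p[0])*(r+.5-p[1])/(q[1]-p[1])))
        print(n,r,np.sort(xs).round(2))
print(proj(S,[.589,-.2837,.1])-proj(S,[.589,-.2937,.1]),proj(S,[.599,-.2937,.1])-proj(S,[.589,-.2937,.1]))
```

```text
foot
182 (np.float64(153.20246447470123), np.float64(103.0)) (np.float64(174.99461996025371), np.float64(201.0))
183 (np.float64(154.9988262910798), np.float64(67.0)) (np.float64(175.1198590075114), np.float64(111.0))
184 (np.float64(154.73086849651781), np.float64(100.0)) (np.float64(175.05990063306353), np.float64(90.0))
185 (np.float64(155.26030516791903), np.float64(153.0)) (np.float64(174.78425022546529), np.float64(92.0))
ring
193 (np.float64(155.84330543933055), np.float64(28.0)) (np.float64(177.58947888798417), np.float64(60.0))
194 (np.float64(154.80284256559767), np.float64(25.0)) (np.float64(177.49285379568886), np.float64(56.0))
195 (np.float64(154.29444515551006), np.float64(124.0)) (np.float64(179.95325203252034), np.float64(16.0))
196 (np.float64(155.14289102336062), np.float64(123.0)) (np.float64(178.2583458364591), np.float64(49.0))
197 (np.float64(156.03619990671976), np.float64(132.0)) (np.float64(178.74599494097808), np.float64(34.0))
198 (np.float64(153.95716582794867), np.float64(134.0)) (np.float64(178.88942857142857), np.float64(27.0))
199 (np.float64(155.6037198391421), np.float64(53.0)) (np.float64(182.66752376499923), np.float64(46.0))
foot 182 [155.19 175.4 ]
foot 183 [155.34 175.52]
foot 184 [155.49 175.53]
foot 185 [155.64 175.16]
ring 193 [155.5  179.45]
ring 195 [155.09 179.69]
ring 197 [155.39 179.93]
ring 199 [155.7 179.6]
[3.03400818 0.49588586] [-1.51902675  1.71933905]
```

The foot measures about 1.5–2 mm too far towards -y relative to the ring in the same picture, so I'll correct that during the final descent.

Request:
{"api": "move_arm", "payload": {
  "series": [
    [[1,-2,0],[0,0,0],255],
    [[1,-2,4],[0,0,0],255],
    [[1,-2,8],[0,0,0],255],
    [[1,-2,12],[0,0,0],255],
    [[1,-2,16],[0,0,0],255],
    [[1,-2,19],[0,0,0],255],
    [[1,-2,21],[0,0,0],255],
    [[1,-2,21],[0,0,0],255]
  ]
}}

```text
t: 11.55
tcp_pos: [0.5897, -0.292, 0.1516]
orientation: [0.0, 0.99, 0.14, 0.0]
contact_force: [-0.8, -0.6, -4.0]
gripper_width: 0.362
```

```bash
python3 to.py .590 -.2925 .1515 16;python3 look.py 7
```

```text
t 11.55 tcp [ 0.5897 -0.292   0.1516] mm [0.1 0.5 0.1]
toolx yaw 16.1 z [ 4.e-04 -1.e-04 -1.e+00] F [-0.85 -0.58 -3.97] w 0.36216282696929736 q [-0.58  0.36  1.51  0.    1.27 -0.86]
rotvec deg [ 0.01 -0.02  0.09]
```

View pics/a7.png

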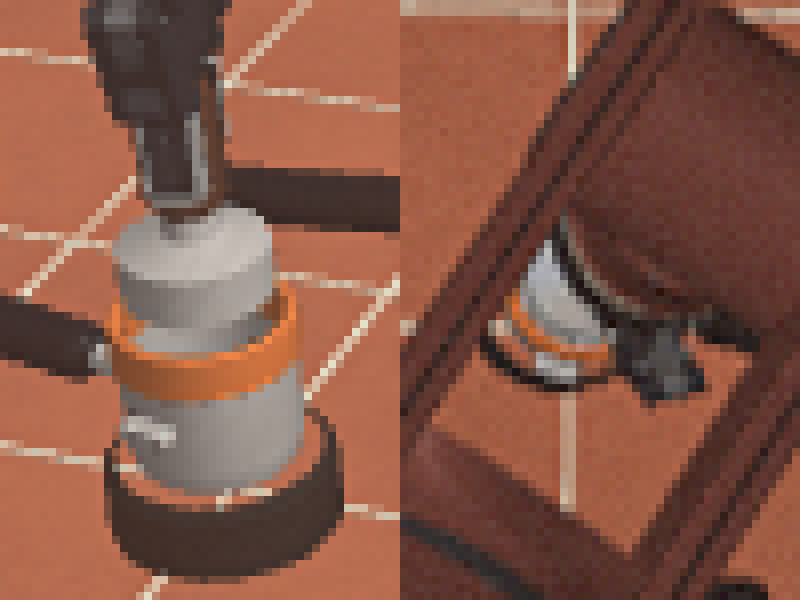

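```bash
for z in .1012 .1032 .1052; do python3 rel.py $z 112 274 204 331|head -1; done; python3 rel.py .1032 112 274 204 331|tail -1
python3 - <<'E'
from fit import *
S=manip.capture('scene')
k=8;x0,y0=142,155
im=cv2.resize(S['img'][155:230,142:192,::-1],None,fx=k,fy=k,interpolation=cv2.INTER_NEAREST)
for x,y,z,r,c in ((.589,-.2935,.1032,.029,(0,255,0)),(.589,-.2935,.1232,.029,(0,255,0)),(.589,-.2935,.093,.036,(255,0,0)),(.589,-.2935,.075,.036,(255,0,0)),(.589,-.2935,.093,.0305,(255,0,0))):
    p=np.array([proj(S,q) for q in circ(x,y,z,r)]);cv2.polylines(im,[((p+.5-[x0,y0])*k).astype(np.int32)],True,c,1)
cv2.imwrite('pics/a8.png',im)
E
python3 to.py .590 -.2925 .1515 16
```

```text
foot (array([ 0.5871, -0.2958]), array([-0.11,  0.11, -0.02,  0.01]))
foot (array([ 0.5899, -0.2941]), array([-0.14,  0.14, -0.05,  0.04]))
foot (array([ 0.5928, -0.2924]), array([-0.17,  0.17, -0.08,  0.06]))
ring (array([ 0.5888, -0.293 ]), array([-0.43,  0.44, -0.26,  0.2 ]))
t 11.9 tcp [ 0.5899 -0.2922  0.152 ] mm [0.  0.4 0.5]
toolx yaw 16.1 z [ 9.e-04 -5.e-04 -1.e+00] F [-0.4  -0.4  -3.65] w 0.35356535035399006 q [-0.58  0.36  1.51  0.    1.27 -0.86]
rotvec deg [ 0.04 -0.04  0.09]
```

View pics/a8.png

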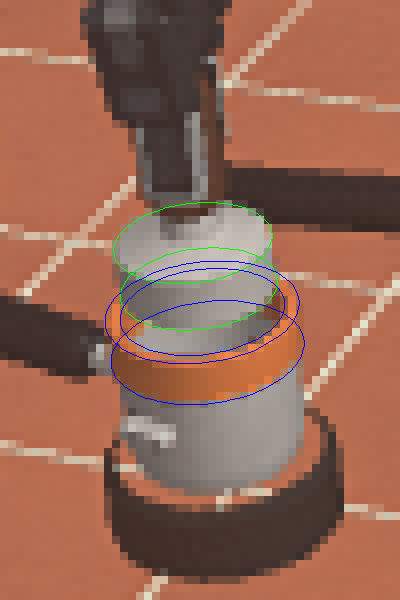

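Run:
```python
from h import *
S=snap('scene','s9')
```

```text
(no output)
```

View pics/s9.png

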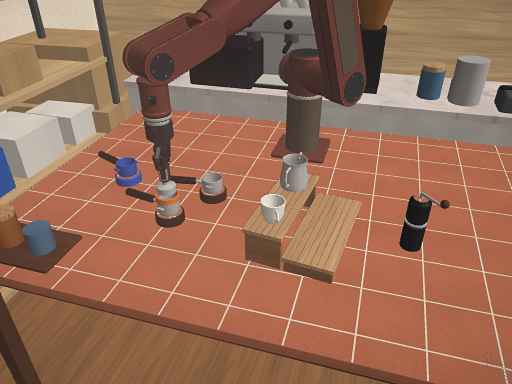

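The cup (273,208), pitcher (294,172) and grinder (415,222) are where they were. The tamper hovers over the orange ring at (167,192). Handing in.

```bash
python3 -c "
from rig import manip
print(manip.close_job())"; python3 to.py .59 -.2925 .1515 16
```

```text
the job is handed in; nothing more can be done
None
the job is handed in; nothing more can be done
```

The tamper is held upright over the orange ring, about 1 cm above its top edge, and I handed the job in at about 12 s with the gripper still closed on it. I gripped it by the handle, lifted it clear (foot about 26 cm above the counter), carried it over the top tier and lowered it in two steps.

- **Height:** the foot is at about z = 0.1035, so roughly 10.5 mm above the ring's top edge. This comes from the arm's position and assumes the tamper didn't slip in the grip; the last picture agrees with it.
- **Centring:** the foot and ring centres agree to about 1–1.5 mm in the scene picture. Before the final descent the foot was about 1.5–3 mm off-centre in y, and I corrected it. At the end the overhead camera was mostly blocked by the arm, so this check rests on one camera.
- **Upright:** the tool's tilt is below 0.1°, and the tamper looks straight in the picture.
- **Contact:** the wrist force showed little beyond the tamper's weight, with no sign of contact. The ring, cup, pitcher and grinder show no visible shift in the last picture.

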